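# Load the last raw egg into the egg cooker, cover it and switch it on

## Robot

A 7-joint arm with a two-finger parallel gripper is mounted at the origin on a cart in front of the work surface, level with it; the furniture and walls round the work are solid. World frame = base frame: x ahead of the robot, y to its left, z up, the work surface at z = 0. Lengths are in m, angles in degrees, forces in N, time in s.
With the tool pointing down it reaches from about 0.4 to 0.875 m from the base axis. Payload 19.3 kg.
Tool frame: the origin (TCP) lies between the finger pads; the fingertips stand 14 mm ahead of it and the grasp point (between the pads) lies 5 mm behind it; z points along the fingers, y is the line along which they close (so a half turn about z gives the same grasp; the last joint's range is limited). The gripper opens to 85 mm and grips with 20 to 120 N. Pads are 22 mm wide; open, the fingers measure 114 mm over their backs; the gripper's body (76 mm by 85 mm) begins 54 mm behind the grasp point. The pads swing forward as they close: fully open they stand 13 mm farther back than shut.
Start: joints at [63.587, 29.874, -2.08, 91.645, 1.215, 58.505, -6.463], TCP at [0.238, -0.578, 0.245] pointing down, gripper open.
Joint ranges: [-166.77, 166.77], [-17.47, 122.26], [-85.68, 81.53], [9.62, 139.38], [-72.42, 252.41], [9.2, 110.78], [-144.41, 144.41]. Speed limits (degrees/s): [108.29, 108.29, 136.94, 136.94, 172.46, 172.46, 172.46].

## Interface

Orientations are given as a 3x3 rotation matrix whose columns are the frame's x, y, z axes.
In Python, from plant import arm, hand, ik, status, read_camera, get_calibration, job_done gives the robot as it stands. Calls block until the motion is done:
- arm.move_ptp(position, orientation): joint-space move of the TCP to a pose.
- arm.move_l(position, orientation=None, speed=0.15): straight line of the TCP; orientation=None keeps the orientation; speed is the mean speed in m/s.
- arm.movej(angles): joint-space move.
- hand.set_gripper(opening): finger opening in m; the grip force is fixed at half the most; returns when the fingers have stopped.
- arm.wait(seconds).
- ik(position, orientation): joint angles nearest the present ones, or None.
- status.state(): the state.
- read_camera(name): name is "scene" or "top" or "wrist"; returns the picture (384x512x3 uint8, red, green, blue); there is no depth.
- get_calibration(name): a dict with "intrinsics" (3x3 intrinsics, pixels), "k1" (the pictures are not rectified: a ray, as slopes to the right and down, at radius r is drawn at 1 + k1 r^2 times it, then the intrinsics apply), "rvec" (rotation vector, rad) and "tvec" (3), from world to camera coordinates, as OpenCV has them. Camera axes: x right, y down, z forward; pixel columns grow to the right and rows downward; lengths in m; the calibration is good to about 2 mm. A picture is of the moment at which its call begins: read the wrist's pose just before it. get_calibration takes no time and is no camera call; for the wrist camera it gives the pose at the moment of the call.
A pose or a line that the arm cannot do raises arm.Unreachable and nothing moves.
- job_done(): hands the job in; it is judged then, once.
The state is a dict: "time": time; "joint_pos": joint angles; "joint_velocities": joint speeds; "tau": joint torques, N m; "tool_pos": TCP position; "tool_rot": TCP orientation; "wrist_force": force on the tool from outside, world axes, zero at the start; "ft_torque": the same for the moment, N m; "width": finger opening in m; "gripper_force": force on a finger pad.
Only numpy, scipy, OpenCV 4.12 (cv2) and the standard library are available. Lean on these libraries where they do the work, as an engineer would, in place of code of your own. Each camera call takes 0.05 s, during which the arm holds its last target. There are 200 camera calls.

## Task

Get breakfast going: take the last egg out of the wooden rack and stand it, point down as it is, in the free place of the egg cooker's tray, then put the clear lid squarely on the cooker, and then switch the cooker on with the red rocker in front. The eggs are raw: hold the egg with the lightest grip your gripper has, move it with care and set it down softly, never let it drop or press it hard against anything, and put the lid down softly too. Leave the two eggs already in the cooker in their places, and the mug, the spice jar and the pepper mill where they stand.

Things in the scene. Friction and masses are not known exactly. Their poses are not given: they have to be found in the camera images.
- egg: the raw egg to cook, dark brown, the only one in the wooden rack; 44 mm thick, 58 mm long, 60 g, standing point down. Origin at its lower, pointed tip (10 mm above the worktop in the rack), z to its blunt end; widest 33 mm above the origin. The shell cracks if squeezed with over 45 N a side or it meets anything else with over 30 N: use the gripper's least force.
- egg_b: a cream-coloured egg of the same shape that stands in the cooker's tray already; origin at its lower, pointed tip
- egg_c: a light brown egg of the same shape that stands in the cooker's tray already; origin at its lower, pointed tip
- egg_rack: low wooden egg rack, 164 x 112 mm and 26 mm high, fixed, with six round holes of 36 mm in two rows, 52 mm apart; only one hole holds an egg. Origin under its centre on the worktop, x along its long side
- cooker: electric egg cooker, fixed: round cream-coloured base 184 mm across with a flat top 42 mm above the worktop, and a control pod 66 mm wide and 34 mm high that reaches out to 155 mm from the centre on the side of its -x axis. Origin under the centre of the round base on the worktop
- tray: round metal tray of 147 mm on the cooker's flat top, 9 mm thick, with three collars (36 mm inside, 45 mm outside) whose centres lie 45 mm from the middle, 120 degrees apart; it may be turned any way. Origin under its centre, on the cooker's flat top; the free place lies on its +x axis, the other two hold eggs that rise 111 mm above the worktop
- free_place (a point): centre of the rim of the empty collar, 68 mm above the worktop (26 mm above the cooker's flat top). An egg that stands in it point down has its tip 16 mm below this point and rises 42 mm above it
- lid: loose clear plastic dome lid of the cooker, 164 mm across at the rim, 126 mm high with its knob, wall 3 mm, 160 g, standing rim down on the worktop. Origin in the middle of the rim's plane, z up. On the cooker its rim goes round the tray (3 mm of play) and rests on the flat top
- lid_knob (a point): point on the axis of the lid's black knob, 116 mm above the lid's rim, where the finger pads should meet; the knob is a cylinder of 29 mm that stands 34 mm high on the dome, its top 10 mm above this point
- lid_seat (a point): centre of the cooker's flat top, 42 mm above the worktop: the lid's origin must come here
- rocker (a joint): angle of the red rocker switch on the control pod: 0 = off, 0.34 rad = fully on. It stays where it is left; it turns with about 4 N
- rocker_press (a point): point on the half of the rocker that stands up while it is off (marked with a white dot, the half away from the round base): push here straight down by about 6 mm until this half lies level; the half is 24 x 28 mm. When off the point is 46 mm above the worktop
- mug: white and green mug, 86 mm across, 96 mm high, a bystander; origin under its middle
- spice_jar: small spice jar, 41 mm across, 105 mm high, a bystander; origin under its middle
- pepper_mill: dark wooden pepper mill, 58 mm across, 170 mm high, a bystander; origin under its middle
Mind the look-alikes: they are no part of the job. Leave any purple or turquoise look-alike of the egg_c alone.

How it is judged (in metres and radians):
On the way, in this order (a step that is already met when the one before it is completed fails the run):
1. the egg stands released in the free place of the tray (horizontal distance between egg and free_place below 0.012 m and z of egg in the frame of tray between 0.004 and 0.016 m and angle between egg's own z axis and vertical below 0.45 rad and contact force between the fingers and egg below 0.1 N), for 0.2 s.
2. the lid rests released and square on the cooker (horizontal distance between lid and lid_seat below 0.006 m and z of lid in the frame of lid_seat between -0.003 and 0.003 m and angle between lid's own z axis and vertical below 0.06 rad and contact force between the fingers and lid below 0.1 N and linear speed of lid below 0.02 m/s), for 0.2 s.
3. the rocker is pressed to on (value of joint rocker above 0.28 rad), for 0.1 s.
At the end, for the whole second after the job is handed in: Egg at rest in the free collar (tip within 12 mm of its axis, 4 to 16 mm above the cooker's flat top, tilt under 25 degrees); lid level on the cooker, within 6 mm of centre and 3 mm of fully down; rocker over 0.28 rad; other eggs within 20 mm of their places, tilted under 34 degrees (horizontal distance between egg and free_place below 0.012 m and z of egg in the frame of tray between 0.004 and 0.016 m and angle between egg's own z axis and vertical below 0.45 rad and horizontal distance between lid and lid_seat below 0.006 m and z of lid in the frame of lid_seat between -0.003 and 0.003 m and angle between lid's own z axis and vertical below 0.06 rad and value of joint rocker above 0.28 rad and linear speed of each of egg, lid below 0.02 m/s and distance of each of egg_b, egg_c from where it was at the start of the episode below 0.02 m and angle between each of egg_b, egg_c's own z axis and vertical below 0.6 rad); the robot touches nothing.
It fails at once if the fingers press the egg with more than 90 N in all (a squeeze of 45 N on each side) (contact force between the fingers and egg above 90 N).
It fails at once if the egg hits the tray, the cooker or another egg, or is pressed against it, with more than 30 N, or is wedged in the rack with more than 80 N (contact force between egg and tray above 30 N or contact force between egg and cooker above 30 N or contact force between egg and egg_b above 30 N or contact force between egg and egg_c above 30 N or contact force between egg and egg_rack above 80 N).
It fails at once if the lid is dropped or pressed on the cooker or its tray with more than 50 N, or on an egg with more than 30 N (contact force between lid and cooker above 50 N or contact force between lid and tray above 50 N or contact force between lid and egg above 30 N or contact force between lid and egg_b above 30 N or contact force between lid and egg_c above 30 N).
It fails at once if the egg falls over on its side (tilted over 69 degrees), or one of the two other eggs is pushed out of its place (moved over 20 mm) or tipped over 34 degrees (angle between egg's own z axis and vertical above 1.2 rad or distance of any of egg_b, egg_c from where it was at the start of the episode above 0.02 m or angle between any of egg_b, egg_c's own z axis and vertical above 0.6 rad).
It fails at once if the mug, the spice jar or the pepper mill is moved by more than 30 mm (distance of any of mug, spice_jar, pepper_mill from where it was at the start of the episode above 0.03 m).
It also fails if it takes over 58 s, if anything falls off the work surface, if the arm or the gripper's body presses on something with over 40 N, if the wrist force passes 120 N, or if a joint passes its speed limit or range.

## Working session

There is one attempt and no reset: what is moved stays moved. The work goes in short steps, each a Python script; the robot and the scene stay as the last script left them, time stands still between calls to the robot, and variables do not carry over. Pictures are saved under pics/ and viewed, at most 10 in all, crops included, and the job is handed in when it is done.

View pics/scene.png

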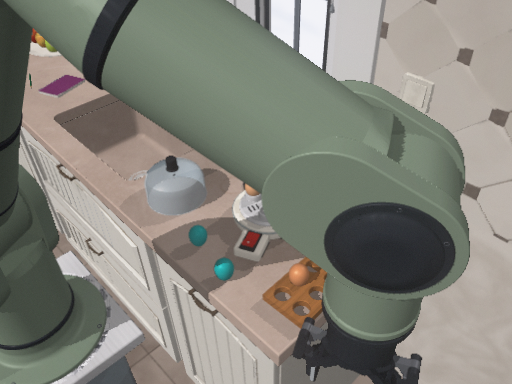

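View pics/top.png

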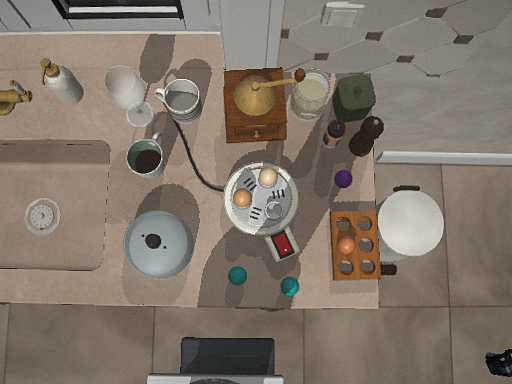

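Run:
```python
from h import *
arm.move_ptp([0.53,-0.21,0.32],down(-90)); arm.wait(.2); c,a=snap("wrist","w1")
arm.move_ptp([0.53,0.02,0.32],down(-90)); arm.wait(.2); c,b=snap("wrist","w2")
cv2.imwrite("pics/w12.png",np.vstack([a,b])[:, :]); print(status.state()["time"],status.state()["joint_pos"])
cv2.imwrite("pics/w12.png",cv2.resize(np.hstack([a,b]),(800,300)))
```

```text
3.25 [   0.40465292   17.19903255  -11.30008913  100.07113938    3.73290608
   63.10165684 -102.18813658]
```

View pics/w1.png

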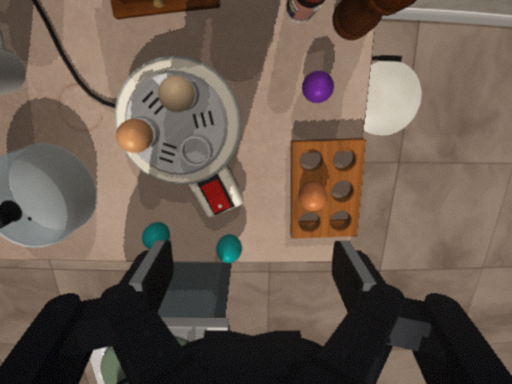

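View pics/w2.png

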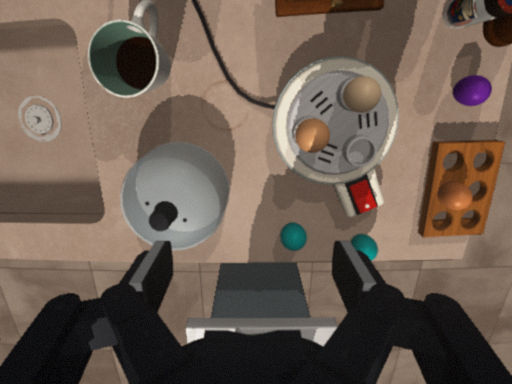

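```bash
cp pics/top.png pics/t.png
python3 - <<'E'
from h import *
a=cv2.imread("pics/w1.png");b=cv2.imread("pics/w2.png");t=cv2.imread("pics/top.png")
for im,P in((a,[(313,197),(318,190),(308,203),(327,175),(300,175),(311,160),(343,190),(215,195),(178,120),(196,151),(125,100),(150,165),(220,207)]),(b,[(455,197),(448,190),(163,215),(167,210),(160,223),(340,68),(290,140),(358,150)])):
    h=cv2.cvtColor(im,cv2.COLOR_BGR2HSV); print([(p,h[p[1],p[0]].tolist()) for p in P])
v=np.hstack([cv2.resize(a[40:240,100:370],None,fx=2.9,fy=2.9,interpolation=cv2.INTER_CUBIC)]);cv2.imwrite("pics/z1.png",v)
E
```

```text
[((313, 197), [12, 162, 187]), ((318, 190), [11, 173, 140]), ((308, 203), [12, 166, 193]), ((327, 175), [12, 181, 103]), ((300, 175), [13, 187, 146]), ((311, 160), [12, 75, 95]), ((343, 190), [12, 75, 95]), ((215, 195), [1, 219, 121]), ((178, 120), [9, 23, 112]), ((196, 151), [15, 12, 124]), ((125, 100), [20, 30, 229]), ((150, 165), [18, 38, 114]), ((220, 207), [8, 64, 155])]
[((455, 197), [12, 168, 159]), ((448, 190), [10, 172, 95]), ((163, 215), [15, 46, 33]), ((167, 210), [30, 20, 26]), ((160, 223), [150, 18, 43]), ((340, 68), [20, 37, 138]), ((290, 140), [11, 17, 166]), ((358, 150), [21, 23, 110])]
```

View pics/z1.png

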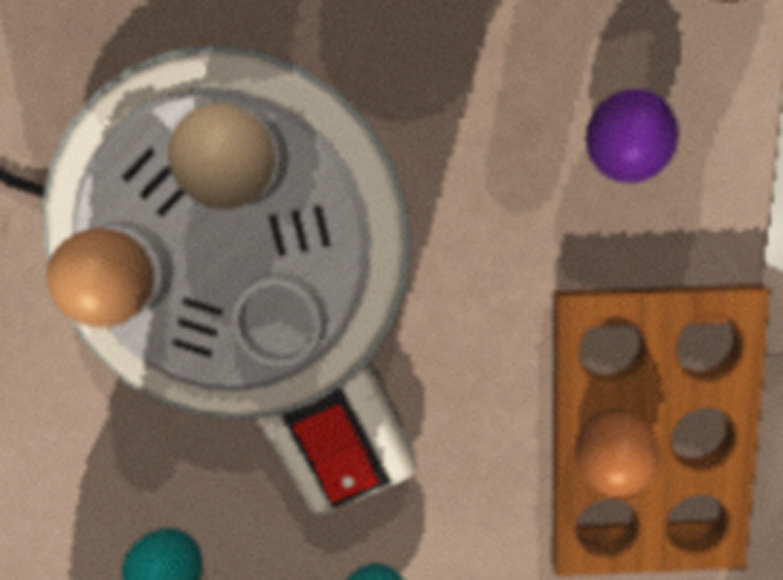

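```bash
cat > m.py <<'E'
from h import *
from scipy.optimize import least_squares
from scipy.ndimage import map_coordinates
def circ(f,c0,R,z,tol=.006,it=3):
    c,im=f if isinstance(f,tuple) else load(f)
    lab=cv2.GaussianBlur(cv2.cvtColor(im,cv2.COLOR_BGR2LAB).astype(float),(0,0),.8)
    th=np.radians(np.arange(0,360,4)); rr=np.linspace(R-tol,R+tol,41); c0=np.array(c0[:2],float)
    for _ in range(it):
        P=np.stack([c0[0]+np.outer(np.cos(th),rr),c0[1]+np.outer(np.sin(th),rr),np.full((len(th),41),z)],-1)
        p=proj(c,P.reshape(-1,3))
        v=np.stack([map_coordinates(lab[:,:,k],[p[:,1],p[:,0]],order=1,mode="nearest").reshape(len(th),41) for k in range(3)],-1)
        g=np.linalg.norm(np.gradient(v,axis=1),axis=2)[:,2:-2]; j=g.argmax(1)+2; w=g.max(1)
        ok=(w>np.percentile(w,25)); Q=P[np.arange(len(th)),j][ok]
        s=least_squares(lambda q:np.hypot(Q[:,0]-q[0],Q[:,1]-q[1])-q[2],[*c0,R],loss="soft_l1",f_scale=.001); c0=s.x[:2]
    return np.r_[s.x,np.median(abs(s.fun))]
E
cat > m1.py <<'E'
from m import *
np.set_printoptions(precision=4,suppress=True)
np.save("pics/top.npy",get_calibration("top"),allow_pickle=True)
c1=load("w1")[0]
z=lambda x,y:(100+x/2.9,40+y/2.9)
I={"cooker":(z(227,232),.042,.092),"tray":(z(222,237),.051,.0735),"collar":(z(279,320),.068,.0215),"egg":(z(617,455),.045,.022)}
for i,p in enumerate([(611,347),(709,347),(702,437),(607,525),(697,525)]): I[f"h{i}"]=(z(*p),.026,.018)
for n,(p,h,R) in I.items():
    g=cast(c1,p,h)[0]; print(n,g)
    for f in("w1","w2","top"): print("   ",f,circ(f,g,R,h,.005 if R<.05 else .007))
print("dot",cast(c1,z(347,481),.046))
print("rack corners",cast(c1,[z(555,292),z(768,288),z(745,571),z(556,574)],.026))
c2,b=load("w2")
for f,roi in(("w2",(140,195,190,240)),("top",(140,228,168,254))):
    c,im=load(f); x0,y0,x1,y1=roi; m=(im[y0:y1,x0:x1].max(2)<60); yy,xx=np.nonzero(m); p=(xx.mean()+x0,yy.mean()+y0); print("knob",f,p,m.sum(),cast(c,p,.112),cast(c,p,.126))
g=cast(c2,(175,195),.0)[0]
for f in("w2","top"): print("lidrim",circ(f,(.451,.133),.082,.0,.012))
E
python3 m1.py
```

```text
cooker [ 0.5734 -0.1071  0.042 ]
    w1 [ 0.5666 -0.1057  0.0883  0.0007]
    w2 [ 0.5677 -0.1024  0.0877  0.0006]
    top [ 0.5655 -0.1028  0.0885  0.0007]
tray [ 0.5719 -0.1068  0.051 ]
    w1 [ 0.5682 -0.105   0.0724  0.0004]
    w2 [ 0.5772 -0.1076  0.075   0.0016]
    top [ 0.5776 -0.1089  0.0743  0.0023]
collar [ 0.535  -0.1352  0.068 ]
    w1 [ 0.5322 -0.1375  0.0225  0.0017]
    w2 [ 0.5344 -0.1303  0.0193  0.0004]
    top [ 0.5342 -0.1363  0.0221  0.0014]
egg [ 0.4578 -0.3043  0.045 ]
    w1 [ 0.4585 -0.3024  0.0225  0.0011]
    w2 [ 0.4564 -0.3091  0.0221  0.0011]
    top [ 0.4551 -0.3024  0.0186  0.0007]
h0 [ 0.5116 -0.3014  0.026 ]
    w1 [ 0.513  -0.3011  0.0162  0.001 ]
    w2 [ 0.5099 -0.3003  0.0177  0.0004]
    top [ 0.509  -0.3004  0.0173  0.001 ]
h1 [ 0.5117 -0.3538  0.026 ]
    w1 [ 0.5119 -0.3531  0.018   0.0003]
    w2 [ 0.5119 -0.3522  0.0179  0.0004]
    top [ 0.511  -0.3523  0.0181  0.0004]
h2 [ 0.4609 -0.3551  0.026 ]
    w1 [ 0.4604 -0.3551  0.0182  0.0004]
    w2 [ 0.4607 -0.3544  0.0174  0.0006]
    top [ 0.4584 -0.3547  0.0179  0.0006]
h3 [ 0.4077 -0.306   0.026 ]
    w1 [ 0.4073 -0.3053  0.0184  0.0005]
    w2 [ 0.4066 -0.3043  0.0178  0.0003]
    top [ 0.4039 -0.3049  0.0173  0.0007]
h4 [ 0.4074 -0.3578  0.026 ]
    w1 [ 0.4088 -0.3568  0.0181  0.0004]
    w2 [ 0.4086 -0.3556  0.0177  0.0005]
    top [ 0.4059 -0.3568  0.0176  0.0006]
dot [[ 0.4436 -0.1614  0.046 ]]
rack corners [[ 0.5408 -0.2705  0.026 ]
 [ 0.5433 -0.3819  0.026 ]
 [ 0.3773 -0.3895  0.026 ]
 [ 0.3763 -0.2783  0.026 ]]
knob w2 (np.float64(162.91489361702128), np.float64(215.4450354609929)) 564 [[0.4584 0.1349 0.112 ]] [[0.4648 0.1301 0.126 ]]
knob top (np.float64(152.98314606741573), np.float64(240.56179775280899)) 178 [[0.4536 0.1362 0.112 ]] [[0.4521 0.1334 0.126 ]]
lidrim [0.4572 0.1362 0.0809 0.0018]
lidrim [0.4594 0.1369 0.0809 0.0017]
```

Run:
```python
from h import *
E=np.array([.4595,-.3028])
for a in(-47,133): print(a,ik([*E,.16],down(a)))
arm.move_ptp([*E,.15],down(-47)); c,im=snap("wrist","w3")
arm.move_l([*E,.040],speed=.1)
s=status.state();print(s["time"],s["tool_pos"],s["wrist_force"])
for w in(.055,.050,.048,.0465,.0455,.045,.0445,.044,.0435,.043,.0425,.042):
    hand.set_gripper(w); s=status.state(); print(w,s["width"].__round__(4),round(s["gripper_force"],2),s["wrist_force"].round(2),round(s["time"],2))
    if s["gripper_force"]>4: break
```

```text
-47 [ 34.42215122  29.60968256  -9.82248237 107.19957523   6.99912245
  43.76687273 -26.20455231]
133 [ 73.73312377  49.74580629 -73.14768742 105.25517329  52.26710657
  67.45075247 115.48743621]
5.9417 [ 0.45980154 -0.30299396  0.04055664] [-0.05538902  0.12064187 -0.63311106]
0.055 0.055 0.0 [ 0.64 -0.09 -0.21] 6.35
0.05 0.05 0.0 [ 0.31 -0.19  0.7 ] 6.58
0.048 0.048 0.0 [ 0.86 -0.26 -0.71] 6.79
0.0465 0.0466 0.0 [-0.95  0.4  -0.15] 7.01
0.0455 0.0457 0.0 [-0.28  1.03 -1.05] 7.22
0.045 0.0452 0.49 [-1.24  0.69  1.39] 7.44
0.0445 0.0445 1.39 [-2.21  2.03  2.3 ] 7.66
0.044 0.044 2.54 [-3.43  3.26  2.35] 7.88
0.0435 0.0434 3.99 [-3.79  3.71  3.18] 8.09
0.043 0.0432 12.12 [-4.7   4.96  4.9 ] 8.31
```

Run:
```python
from h import *
def rep(): s=status.state(); print(round(s["time"],2),s["tool_pos"].round(4),round(s["width"],4),round(s["gripper_force"],2),s["wrist_force"].round(2))
p=status.state()["tool_pos"]
arm.move_l([p[0],p[1],.060],speed=.04);rep()
arm.move_l([p[0],p[1],.17],speed=.15);rep()
arm.move_l([.45,-.22,.19],speed=.2); rep(); arm.wait(.2); c,im=snap("wrist","w4"); c,t=snap("scene","s4")
v=np.hstack([cv2.resize(im,(512,384))[:, :],]);cv2.imwrite("pics/v4.png",v)
```

```text
8.96 [ 0.4592 -0.3025  0.0601] 0.0431 12.09 [-0.42  0.16 -1.49]
9.84 [ 0.4587 -0.3022  0.1692] 0.0431 12.09 [-0.24  0.07 -0.21]
10.42 [ 0.4499 -0.2197  0.1897] 0.0431 12.1 [ 0.35 -0.62 -0.8 ]
```

View pics/v4.png

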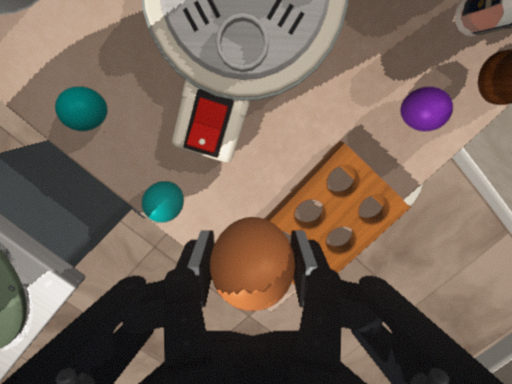

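Run:
```python
from m import *
np.set_printoptions(precision=4,suppress=True)
c,im=load("w4")
print(cast(c,(243,42),.068),cast(c,(202,142),.046))
for R,t in((.0225,.003),(.018,.003)): print(R,[circ(f,(.534,-.1355),R,.068,t) for f in("w4","w1","w3","w2","top")])
# red rocker & dot
h=cv2.cvtColor(im,cv2.COLOR_BGR2HSV); r=(((h[:,:,0]<6)|(h[:,:,0]>174))&(h[:,:,1]>170)).astype(np.uint8); r=cv2.morphologyEx(r,cv2.MORPH_OPEN,np.ones((3,3)))
n,l,st,ce=cv2.connectedComponentsWithStats(r); k=st[1:,4].argmax()+1; cnt=cv2.findContours((l==k).astype(np.uint8),0,2)[0][0]; box=cv2.boxPoints(cv2.minAreaRect(cnt)); print(box,cast(c,box,.042)); print(st[k])
```

```text
[[ 0.5333 -0.1339  0.068 ]] [[ 0.4429 -0.1619  0.046 ]]
0.0225 [array([ 0.533 , -0.1355,  0.0204,  0.0003]), array([ 0.5327, -0.1376,  0.0222,  0.0014]), array([ 0.5336, -0.1335,  0.0219,  0.0013]), array([ 0.5347, -0.1322,  0.021 ,  0.0003]), array([ 0.5348, -0.1366,  0.0224,  0.001 ])]
0.018 [array([ 0.532 , -0.1341,  0.0192,  0.0002]), array([ 0.5334, -0.135 ,  0.0193,  0.0006]), array([ 0.5336, -0.1331,  0.0188,  0.0013]), array([ 0.5343, -0.1303,  0.0193,  0.0004]), array([ 0.5317, -0.1327,  0.0184,  0.0006])]
[[185.1584 144.7879]
 [199.1507  96.5921]
 [228.1574 105.0134]
 [214.1651 153.2092]] [[ 0.4285 -0.1513  0.042 ]
 [ 0.473  -0.1323  0.042 ]
 [ 0.4857 -0.1574  0.042 ]
 [ 0.4415 -0.1779  0.042 ]]
[ 187   98   41   55 1440]
```

Run:
```python
from h import *
def rep(): s=status.state(); print(round(s["time"],2),s["tool_pos"].round(4),round(s["width"],4),round(s["gripper_force"],2),s["wrist_force"].round(2)); return s
C=np.array([.5333,-.1343])
arm.move_l([*C,.165],speed=.15); arm.move_l([*C,.094],speed=.08); arm.wait(.2); s=rep(); b=s["wrist_force"]
for z in np.arange(.092,.0795,-.0015):
    arm.move_l([*C,z],speed=.03); arm.wait(.08); f=rep()["wrist_force"]-b
    if np.linalg.norm(f)>3: break
snap("wrist","w5");
```

```text
12.93 [ 0.5335 -0.1344  0.0944] 0.0432 12.09 [-0.72 -0.52 -1.07]
13.26 [ 0.5333 -0.1343  0.092 ] 0.0431 12.09 [-0.75 -0.05 -0.31]
13.59 [ 0.5333 -0.1343  0.0905] 0.0433 12.09 [-0.4  -0.84  0.1 ]
13.93 [ 0.5333 -0.1343  0.089 ] 0.0432 12.09 [-1.14 -0.54 -0.45]
14.26 [ 0.5333 -0.1343  0.0875] 0.0429 12.14 [ 0.06  0.72 -0.8 ]
14.59 [ 0.5336 -0.134   0.0862] 0.043 12.5 [-0.82  3.52  5.3 ]
```

View pics/w5.png

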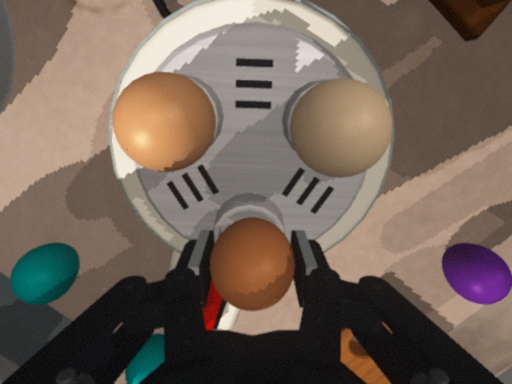

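Run:
```python
from h import *
def rep(): s=status.state(); print(round(s["time"],2),s["tool_pos"].round(4),round(s["width"],4),round(s["gripper_force"],2),s["wrist_force"].round(2)); return s
C=np.array([.5333,-.1343]); b=np.array([-.6,-.3,-.5])
arm.move_l([*C,.0885],speed=.03)
C=C+[0,.002]
arm.move_l([*C,.0875],speed=.03); arm.wait(.1)
z=.0875
for i in range(14):
    z-=.001; arm.move_l([*C,z],speed=.03); arm.wait(.08); f=rep()["wrist_force"]-b
    if np.hypot(*f[:2])>2: C=C+.0012*f[:2]/np.hypot(*f[:2]); z+=.001; print("shift",C)
    elif f[2]>4: print("seated"); break
    if np.linalg.norm(f)>12 or z<.0805: break
```

```text
15.57 [ 0.5333 -0.1323  0.0865] 0.043 12.13 [-0.15  0.69 -0.75]
15.91 [ 0.5333 -0.1323  0.0855] 0.0432 12.14 [ 0.1   0.63 -0.61]
16.24 [ 0.5335 -0.1322  0.0846] 0.0427 12.4 [0.34 1.14 3.77]
seated
```

Run:
```python
from h import *
def rep(): s=status.state(); print(round(s["time"],2),s["tool_pos"].round(4),round(s["width"],4),round(s["gripper_force"],2),s["wrist_force"].round(2)); return s
x,y=.5336,-.1312
for z in(.0845,.0838,.0831,.0825):
    arm.move_l([x,y,z],speed=.03); arm.wait(.08)
    if np.linalg.norm(rep()["wrist_force"])>4: break
snap("wrist","w6")
for w in(.0437,.0445,.0455,.047): hand.set_gripper(w); rep()
hand.set_gripper(.060); arm.wait(.2); s=rep(); p=s["tool_pos"]
arm.move_l([p[0],p[1],.15],speed=.12); hand.set_gripper(.085)
arm.move_l([.50,-.165,.20],speed=.2); arm.wait(.1); snap("wrist","w7"); rep()
```

```text
16.57 [ 0.5334 -0.1312  0.0844] 0.0432 12.13 [ 0.12  0.1  -1.23]
16.91 [ 0.5336 -0.1312  0.0838] 0.0431 12.19 [ 0.77 -0.01  0.21]
17.24 [ 0.5338 -0.1311  0.0832] 0.0433 12.39 [0.18 1.36 2.55]
17.57 [ 0.534  -0.131   0.0828] 0.0432 12.57 [0.91 2.71 6.25]
17.84 [ 0.5336 -0.1312  0.0824] 0.0438 1.41 [1.54 1.52 1.23]
18.06 [ 0.5333 -0.1314  0.0823] 0.0444 0.0 [-1.28  0.74  0.34]
18.27 [ 0.5335 -0.1313  0.0825] 0.0452 0.0 [-0.16 -0.54  0.18]
18.49 [ 0.5336 -0.1312  0.0825] 0.047 0.0 [ 0.62 -0.01 -0.47]
18.98 [ 0.5336 -0.1312  0.0825] 0.0602 0.0 [ 0.03 -0.32  0.19]
20.7 [ 0.5002 -0.1642  0.1992] 0.0848 0.0 [-0.49  0.58 -0.35]
```

View pics/w7.png

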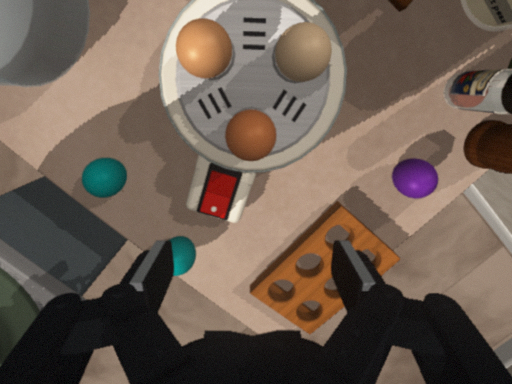

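```bash
cat > m2.py <<'E'
from m import *
np.set_printoptions(precision=4,suppress=True)
R=down(-90)
arm.move_ptp([.484,-.103,.22],R); arm.wait(.3); a=snap("wrist","w8")
arm.move_ptp([.39,.134,.26],R); arm.wait(.3); b=snap("wrist","w9"); print(status.state()["time"])
cv2.imwrite("pics/v89.png",cv2.resize(np.hstack([a[1],b[1]]),(800,300)))
for n,c0,r,z,t in(("cooker",(.567,-.103),.092,.042,.006),("base",(.567,-.103),.092,.03,.006),("tray",(.567,-.103),.0735,.051,.005),("egg",(.534,-.131),.022,.085,.005)):
    print(n,circ(a,c0,r,z,t))
print("lid rim",circ(b,(.457,.136),.082,.002,.006),"knob",circ(b,(.457,.136),.0145,.126,.004))
E
python3 m2.py
```

```text
23.2
cooker [ 0.5667 -0.1039  0.0876  0.0007]
base [ 0.567  -0.1036  0.0909  0.0007]
tray [ 0.5673 -0.1031  0.072   0.0007]
egg [ 0.533  -0.1326  0.022   0.0003]
lid rim [0.4596 0.137  0.0803 0.0021] knob [0.4561 0.1374 0.0146 0.0001]
```

View pics/v89.png

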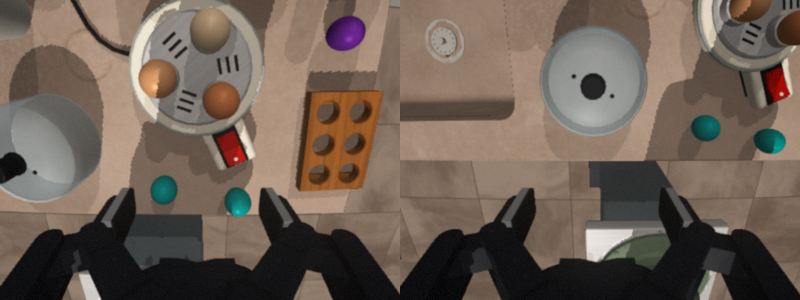

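Run:
```python
from h import *
def rep(): s=status.state(); print(round(s["time"],2),s["tool_pos"].round(4),round(s["width"],4),round(s["gripper_force"],2),s["wrist_force"].round(2)); return s
K=[.4561,.1374]
arm.move_ptp([*K,.20],down(-90)); arm.move_l([*K,.113],speed=.08); rep()
hand.set_gripper(.035); rep(); hand.set_gripper(.026); s=rep(); z0=s["tool_pos"][2]
arm.move_l([*K,z0+.02],speed=.05); rep(); arm.move_l([*K,.268],speed=.15)
C=[.567,-.103]
arm.move_l([*C,.268],speed=.15); arm.move_l([*C,z0+.055],speed=.08); arm.wait(.2); b=rep()["wrist_force"]; print(z0)
for d in(.051,.048,.046,.0445,.0435,.0425,.0418,.0412):
    arm.move_l([*C,z0+d],speed=.03); arm.wait(.08); f=rep()["wrist_force"]-b
    if np.linalg.norm(f)>4: break
```

```text
24.89 [0.4563 0.1375 0.1134] 0.0851 0.0 [-0.04  0.46 -0.53]
25.43 [0.4561 0.1374 0.113 ] 0.035 0.0 [0.38 0.69 0.82]
25.67 [0.4561 0.1375 0.113 ] 0.0271 58.84 [-1.58  0.55  2.76]
26.22 [0.4562 0.1374 0.1332] 0.0272 59.09 [ 0.11 -0.47 -1.19]
30.78 [ 0.5671 -0.103   0.1684] 0.0277 59.11 [ 0.04  0.08 -1.41]
0.11304545443409979
31.15 [ 0.567 -0.103  0.164] 0.0273 59.11 [ 0.28 -0.23 -1.64]
31.48 [ 0.567 -0.103  0.161] 0.0274 59.11 [ 0.04  0.6  -1.04]
31.82 [ 0.567 -0.103  0.159] 0.0272 59.11 [-0.05  0.18 -2.22]
32.15 [ 0.567  -0.103   0.1575] 0.027 59.11 [-0.04 -0.31 -1.12]
32.48 [ 0.567  -0.103   0.1565] 0.0273 59.11 [ 0.03  0.01 -1.13]
32.82 [ 0.567  -0.103   0.1555] 0.0272 59.11 [-0.96  0.81 -1.32]
33.15 [ 0.567  -0.1029  0.155 ] 0.0271 59.58 [-1.85  1.54  4.77]
```

Run:
```python
from h import *
def rep(): s=status.state(); print(round(s["time"],2),s["tool_pos"].round(4),round(s["width"],4),round(s["gripper_force"],2),s["wrist_force"].round(2)); return s
hand.set_gripper(.032); arm.wait(.1); hand.set_gripper(.06); p=rep()["tool_pos"]
arm.move_l([p[0],p[1],.24],speed=.15); hand.set_gripper(0)
D=[.4440,-.1612]; R=down(-66)
arm.move_ptp([*D,.16],R); arm.wait(.1); snap("wrist","w10")
arm.move_l([*D,.066],speed=.1); arm.wait(.1); b=rep()["wrist_force"]
for z in np.arange(.063,.0505,-.0015):
    arm.move_l([*D,z],speed=.04); arm.wait(.05); f=rep()["wrist_force"]-b
    if f[2]>12: break
```

```text
33.86 [ 0.567  -0.103   0.1548] 0.0598 0.0 [-0.46 -0.37 -0.61]
37.19 [ 0.4443 -0.1613  0.0665] 0.0005 0.0 [-0.29  0.17 -0.33]
37.49 [ 0.444  -0.1612  0.063 ] 0.0002 0.0 [0.84 0.46 0.3 ]
37.79 [ 0.444  -0.1613  0.0615] -0.0002 0.38 [-1.01  0.56  0.38]
38.09 [ 0.4441 -0.1612  0.0599] 0.0001 0.03 [ 0.29  0.75 -0.21]
38.39 [ 0.444  -0.1611  0.0584] -0.0001 0.01 [ 0.68 -0.74 -0.71]
38.69 [ 0.444  -0.1611  0.0569] 0.0 0.0 [ 0.22 -0.77  0.51]
38.99 [ 0.444  -0.1611  0.0554] -0.0001 0.0 [ 0.13 -0.08 -0.47]
39.29 [ 0.4441 -0.1612  0.0544] 0.0002 7.68 [-3.49  1.03 15.56]
```

Run:
```python
from h import *
D=[.4440,-.1612]
arm.move_l([*D,.16],speed=.12); arm.move_l([.40,-.19,.20],speed=.2); arm.wait(.2); print(status.state()["time"])
a=snap("wrist","w11")[1]; b=cv2.imread("pics/w10.png"); s=snap("scene","s11")[1]
cv2.imwrite("pics/v11.png",np.hstack([cv2.resize(a,(440,330)),cv2.resize(s[130:330,180:380],(330,330))]))
```

```text
41.0083
```

View pics/v11.png

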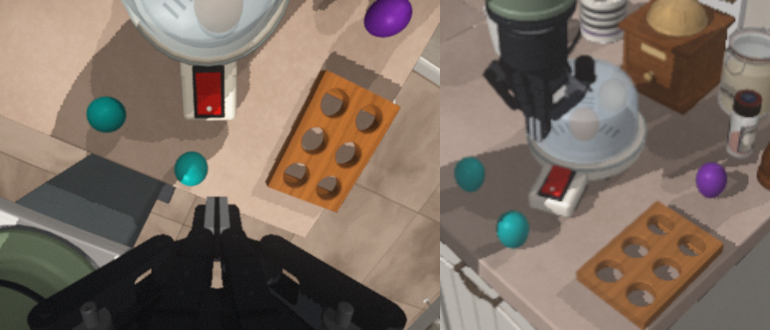

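Run:
```python
from h import *
np.set_printoptions(precision=2,suppress=True)
c=get_calibration("scene")
print("pred up/down",proj(c,[[.4436,-.1614,.046],[.4436,-.1614,.040]]))
for f in("scene","s11"):
    im=cv2.imread(f"pics/{f}.png"); o=im[225:265,230:280]; h=cv2.cvtColor(o,cv2.COLOR_BGR2HSV)
    r=((h[:,:,0]<8)|(h[:,:,0]>172))&(h[:,:,1]>150); y,x=np.nonzero(r); print(f,r.sum(),x.mean()+230,y.mean()+225,y.min()+225,y.max()+225,x.min()+230,x.max()+230)
    for row in range(228,256,3): 
        k=np.nonzero(r[row-225])[0]; print(row, (k.min()+230,k.max()+230,o[row-225,k,2].astype(int)[::3].tolist()) if len(k) else None)
```

```text
pred up/down [[248.09 241.6 ]
 [248.18 243.4 ]]
scene 160 250.63125 238.875 232 246 242 259
228 None
231 None
234 (np.int64(247), np.int64(258), [104, 127, 127, 126])
237 (np.int64(246), np.int64(258), [114, 129, 128, 128, 97])
240 (np.int64(244), np.int64(256), [119, 123, 123, 125, 111])
243 (np.int64(242), np.int64(254), [116, 122, 126, 123])
246 (np.int64(249), np.int64(252), [92, 109])
249 None
252 None
255 None
s11 189 250.25396825396825 239.4973544973545 231 248 241 258
228 None
231 (np.int64(249), np.int64(251), [113])
234 (np.int64(247), np.int64(258), [103, 111, 111, 113])
237 (np.int64(246), np.int64(257), [109, 110, 111, 111])
240 (np.int64(244), np.int64(256), [85, 112, 119, 122, 102])
243 (np.int64(242), np.int64(255), [98, 121, 123, 123])
246 (np.int64(242), np.int64(253), [90, 114, 121, 168])
249 None
252 None
255 None
```

```bash
python3 -c "
from h import *
print(job_done())"
```

```text
the job is handed in; nothing more can be done
None
```

I handed the job in: the egg stands in the free collar, the lid is down on the cooker, and the rocker is pressed. The lid's touchdown height and the rocker's shift in the scene camera match their targets, but `job_done()` returned no verdict.

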